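Re-pin a linear actuator in its fork

TASK

On the jig, pull the slim old pin out of the fork and put it in the blue tray, then draw the actuator's rod out until the hole in its eye is in line with the fork's holes. Take the long pin from the block (not one of the two short ones) and push it down through the fork and the eye until its head is fully home on the fork, then let go. Leave the short pins and the other things on the bench where they are.

Things in the scene. Friction and masses are not known exactly. Their poses are not given: they have to be found in the camera images.
- jig: Fixed jig: dark steel plate 325 x 70 x 12 mm with a linear actuator (44 mm aluminium tube along the plate, top at 68 mm; black rear block to 74 mm) and a steel fork. Origin: bench level under the fork's holes; x along the rod, out of the tube towards the fork; z up. Plate x = -280 to +45 mm, tube's front face x = -130 mm. The plate's top is 12 mm above the bench.
- fork_hole (a point): Centre of the fork's hole at the top face of its upper ear, 62 mm above the bench. Axes as the jig. The fork is two level ears, each 34 mm wide (y), 7 mm thick, x = -18 to +36 mm, undersides at heights 30 and 55 mm, joined by a web at x = 22 to 36 mm; each has a vertical 12 mm hole on the jig's z axis.
- rod (a joint): How far the actuator's rod is drawn out (m, 0 to 0.068), growing towards the fork. At 0.060 the eye's hole is exactly in line with the fork's holes; it slides stiffly (about 3 N) and stays where it is left. The old pin in the fork blocks the eye at about 0.044.
- rod_eye (a point): Centre of the eye at the rod's end: a steel ring 24 mm across and 10 mm thick (heights 41 to 51 mm), with a vertical 12 mm hole. Moves with the rod. Axes as the jig.
- rod_grip (a point): Centre of the top face (height 62 mm) of the dark steel block with flats on the rod, 45 mm behind the eye's centre; moves with the rod. The block is 20 mm long (jig x), 16 mm wide (jig y, the width to grip) and 26 mm tall (its underside at height 36 mm). Axes as the jig.
- old_pin: Slim old steel pin that starts in the fork, head up, resting on the upper ear: shank 7 mm diameter and 36 mm long below a round head 16 mm across and 16 mm tall. Origin: centre of the shank's lower end; z along the pin to the head.
- long_pin: The long steel pin, upright in one of the block's three holes: shank 10 mm diameter, 46 mm long (the last 6 mm tapers to 5 mm) below a round head 20 mm across and 16 mm tall. In the block its head starts 31 mm above the block's top. Origin: centre of the shank's lower end; z along the pin to the head.
- long_pin_neck (a point): Centre of the underside of the long pin's head, 46 mm above its origin along its z. Fully home, it lies at point fork_hole.
- short_pin_a: Short steel pin in the block: like the long pin, with the same head, but a shank of only 22 mm, so that its head stands just 7 mm clear of the block. It must stay there. Origin: centre of the shank's lower end.
- short_pin_b: The other short pin, same as short_pin_a.
- block: Fixed grey plastic block 150 x 50 mm, 30 mm high, with a row of three vertical holes, 12 mm diameter and 15 mm deep, at x = -50, 0 and +50 mm, each holding one pin in any order. Origin: centre of its underside; x along the row.
- tray: Fixed open blue tray, 120 (x) x 100 (y) mm outside and 40 mm high, walls and floor 4 mm. Origin: centre of its underside.
- bottle: Red plastic bottle with a white cap, 38 mm diameter and 112 mm tall, standing. Leave it. Origin: centre of its underside.
- reel: Empty white plastic reel, 54 mm across and 40 mm tall, standing on its flange. Leave it. Origin: centre of its underside.
- driver: Screwdriver with a black handle, 170 mm long, lying along its x with the handle at -x. Leave it. Origin: middle of its length, at its underside.

How it is judged:
By the outcome, as a careful person would: the job done as asked, in the order asked, and still so for the second after the job is handed in, with the robot touching nothing.
It also fails if it takes over 72 s, if anything falls off the work surface, if the arm or the gripper's body presses on something with over 40 N, if the wrist force passes 120 N, or if a joint passes its speed limit or range.

ROBOT

A 6-joint arm with a two-finger parallel gripper is mounted at the origin on the work surface. World frame = base frame: x ahead of the robot, y to its left, z up, the work surface at z = 0. Lengths are in mm, angles in rad, forces in N, time in s.
With the tool pointing down it reaches from about 350 to 975 mm from the base axis. Payload 7.1 kg.
Tool frame: the origin (TCP) lies between the finger pads; the fingertips stand 19 mm ahead of it and the grasp point (between the pads) is the TCP (ctrl.tcp_to_tips is the distance from the TCP to the fingertips, in mm); z points along the fingers, y is the line along which they close (so a half turn about z gives the same grasp; the last joint's range is limited). The gripper opens to 88 mm and grips with 3 to 60 N. Pads are 20 mm wide; open, the fingers measure 115 mm over their backs; the gripper's body (75 mm by 178 mm) begins 61 mm behind the grasp point.
Start: joints at [-1.356, 0.423, 1.63, -0, 1.089, -0.019], TCP at [144.817, -607.975, 241.675] pointing down, gripper open.
Joint ranges: [-3, 3], [-0.9, 2.11], [0.09, 2.58], [-1.31, 4.45], [0.11, 2.69], [-2.54, 2.54]. Speed limits (rad/s): [2.39, 2.39, 3.01, 3.14, 3.14, 3.14].

INTERFACE

Orientations are given as a rotation vector (axis times angle).
In Python, from workcell import status, optics, ctrl gives the robot as it stands. The module is installed in compiled form; this text tells all that it offers.
- The arm moves only by the shell command python3 -m inch 'ROWS'. ROWS is JSON, a list that holds one entry, the list of rows, each a list of 7 numbers: the shift along the tool's x, y, z in mm, then the turn, a rotation vector about the tool's x, y, z in rad, then the opening in per cent of the stroke, from 0 (shut) to 100 (fully open). A call has 1 to 20 rows; each row is the pose to reach, as a shift and turn from the pose commanded when the call began, along the tool's axes at that moment; what a row does not reach only later rows make up. A row lasts 1/10 s, in which the tool goes at most 50 mm and 8.59 degrees, less where a joint would pass 70% of its speed; a pose out of reach is approached as far as the arm can. A call with a gripper value outside its range is refused whole. The fingers move at their own pace and stop on an object; the grip force is fixed at half the most. Time passes only in rows, so rows that repeat a pose let the fingers close. It gives the time, the measured TCP pose, the force, the opening and the grip force at its end, in the units of the state.
- status.get_obs(): the state, without advancing time (a new reading comes with each control period).
- optics.get_image(name): name is "scene" or "top"; returns a dict with "frame" (384x512x3 uint8, red, green, blue), "fx", "fy", "cx", "cy" (pixels), "rvec" (rotation vector, rad) and "tvec" (3), from world to camera coordinates, as OpenCV has them. Camera axes: x right, y down, z forward; pixel columns grow to the right and rows downward; lengths in mm; the calibration is good to about 2 mm. A picture is of the moment at which its call begins. There is no depth.
- ctrl.close_job(): hands the job in; it is judged then, once.
The state is a dict: "t": time; "qpos": joint angles; "qvel": joint speeds; "joint_torque": joint torques, N m; "ee_pos": TCP position; "orientation": TCP orientation; "ft_force": force on the tool from outside, world axes, zero at the start; "moment": the same for the moment, N m; "width": finger opening in mm; "grasp_force": force on a finger pad.
Only numpy, scipy, OpenCV 4.12 (cv2) and the standard library are available. Lean on these libraries where they do the work, as an engineer would, in place of code of your own. Each camera call takes 0.05 s, during which the arm holds its last target. There are 200 camera calls.

## Working session

There is one attempt and no reset: what is moved stays moved. The work goes in short steps, Python scripts to look and compute and a shell command to move; the robot and the scene stay as the last step left them, time stands still between calls to the robot, and variables do not carry over. Pictures are saved under pics/ and viewed, at most 10 in all, crops included, and the job is handed in when it is done.

```bash
mkdir -p pics
cat > h.py <<'E'
import numpy as np, cv2
from workcell import status, optics, ctrl
from scipy.spatial.transform import Rotation as R
def cam(n):
    d=optics.get_image(n); return d
def ray(d,u,v):
    M=R.from_rotvec(np.ravel(d['rvec'])).as_matrix(); t=np.ravel(d['tvec'])
    r=M.T@np.array([(u-d['cx'])/d['fx'],(v-d['cy'])/d['fy'],1]); return -M.T@t, r
def plane(d,u,v,z):
    o,r=ray(d,u,v); return (o+r*(z-o[2])/r[2])[:2]
def proj(d,p):
    M=R.from_rotvec(np.ravel(d['rvec'])).as_matrix(); c=M@np.array(p,float)+np.ravel(d['tvec'])
    return np.array([d['fx']*c[0]/c[2]+d['cx'],d['fy']*c[1]/c[2]+d['cy']])
def save(d,n,box=None,s=1):
    f=d['frame']
    if box: f=f[box[1]:box[3],box[0]:box[2]]
    cv2.imwrite('pics/'+n,cv2.resize(f,None,fx=s,fy=s,interpolation=cv2.INTER_CUBIC)[:,:,::-1])
E
python3 - <<'E'
from h import *
import pickle
for n in("top","scene"):
    d=cam(n); pickle.dump(d,open(n+'.pkl','wb')); save(d,n+'0.png',None,1.5); print(n,d['fx'],d['cx'],d['cy'],ray(d,256,192))
s=status.get_obs();print(s['t'],s['ee_pos'],s['orientation'],s['width'])
E
```

```text
top 392.94372315444224 256.49114557764767 192.8084032329321 (array([502.37602967, -58.68888405, 968.00747622]), array([ 0.06471742,  0.02848593, -0.99749988]))
scene 352.0012703964547 256.4284590254713 192.4023577057246 (array([ 946.08343907, -420.1680852 ,  619.85850407]), array([-0.4982738 ,  0.48431798, -0.71913983]))
0.1 [ 144.70500148 -607.51034129  240.97986072] [-3.11875324e+00 -3.66265328e-01  2.12424621e-04] 87.54193320086557
```

View pics/top0.png

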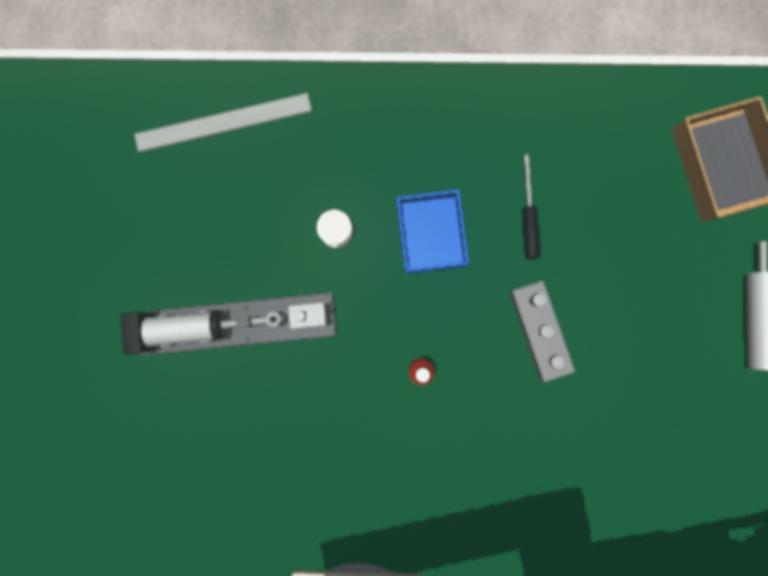

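View pics/scene0.png

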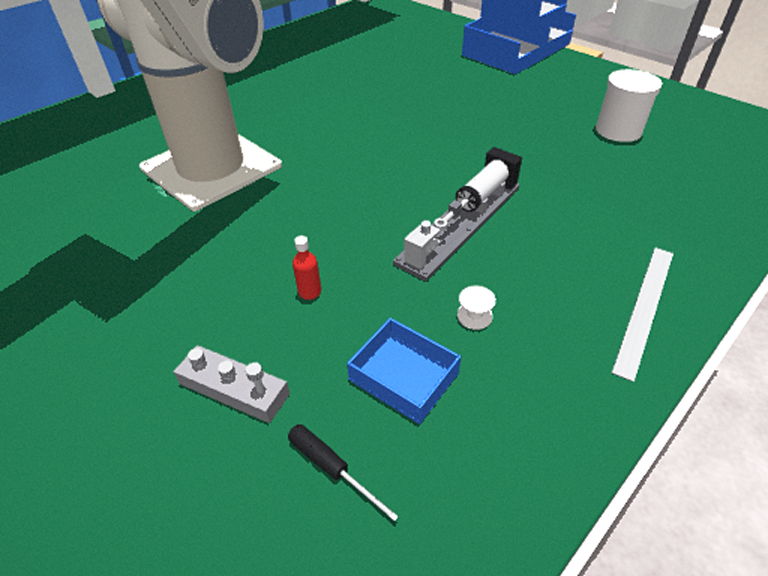

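The top view shows the jig at about (230,323), with the fork at (305,316). The tray is at (432,231), and the block's pins are at (539,299), (546,330) and (557,361). In the scene view the pin at (255,372) stands tall, so it is the long one, and it corresponds to (539,299) in the top view. Next I'll enlarge the jig and block.

Run:
```python
from h import *
import pickle
T=pickle.load(open('top.pkl','rb'));S=pickle.load(open('scene.pkl','rb'))
def crop(d,b,s):
    return cv2.resize(d['frame'][b[1]:b[3],b[0]:b[2]],None,fx=s,fy=s,interpolation=cv2.INTER_CUBIC)
a=crop(T,(75,185,235,245),5); b=crop(T,(330,180,400,260),4); c=crop(S,(250,90,355,190),4)
im=np.zeros((600,800,3),np.uint8); im[:300]=a
b=crop(T,(335,182,390,257),4); im[300:600,:220]=b
c=crop(S,(255,95,350,170),4); im[300:600,240:620]=c
cv2.imwrite('pics/c1.png',im[:,:,::-1])
# tray
hsv=cv2.cvtColor(T['frame'],cv2.COLOR_RGB2HSV); m=cv2.inRange(hsv,(100,120,60),(125,255,255)); 
n,l,st,ce=cv2.connectedComponentsWithStats(m); i=1+st[1:,4].argmax(); print('tray',plane(T,*ce[i],25),st[i])
print('reel',plane(T,334/1.5,228/1.5,40),'bottle',plane(T,422/1.5,374/1.5,112))
for p in[(539,299,61),(546,330,0),(557,361,0)]: print(plane(T,p[0]/1.5,p[1]/1.5,77 if p[2] else 53))
```

```text
tray [ 657.51816676 -106.74855971] [ 264  126   49   56 2241]
reel [656.69804725  49.52672895] bottle [434.91977555 -91.69275553]
[ 548.29567544 -266.67735656]
[ 502.01278032 -283.23113692]
[ 454.97567361 -300.19001319]
```

View pics/c1.png

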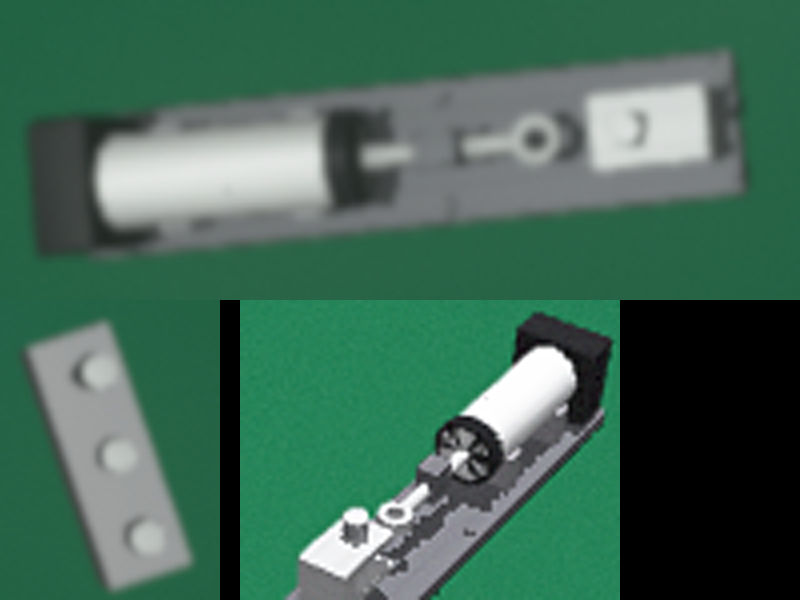

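Crop readings: the eye hole is at (536,137), which is pixel (182.2,212.4). The old pin's head is at (630,128), which is pixel (201,210.6). The fork's top spans x 588 to 708. The long pin's head is at pixel (359.2,200).

```bash
cat >> h.py <<'E'
def go(p,yaw=None,yobj=None):
    """shift and turn (tool axes) to TCP p, tool down, tool y along world angle yaw (mod pi)"""
    s=status.get_obs(); Rc=R.from_rotvec(s['orientation']); out=Rc.inv().apply(np.array(p)-s['ee_pos'])
    w=np.zeros(3)
    if yaw is not None:
        for k in(0,np.pi):
            y=np.array([np.cos(yaw+k),np.sin(yaw+k),0]); z=np.array([0,0,-1.]); x=np.cross(y,z)
            ww=(Rc.inv()*R.from_matrix(np.c_[x,y,z])).as_rotvec()
            if k==0 or np.linalg.norm(ww)<np.linalg.norm(w): w=ww
    print('shift',out.round(1),'turn',w.round(3)); return out,w
def st():
    s=status.get_obs(); print('t',round(s['t'],2),'p',np.round(s['ee_pos'],1),'F',np.round(s['ft_force'],1),'w',round(s['width'],1),'g',round(s['grasp_force'],1),'rv',np.round(s['orientation'],3))
E
python3 - <<'E'
from h import *
import pickle
T=pickle.load(open('top.pkl','rb'))
P=lambda x,y,z:plane(T,75+x/5-.4,185+y/5-.4,z)
print('head',P(630,128,78),'eye',P(536,137,51),'fork mid x=9',P(648,125,62),'plate end x=45',P(738,120,12),'rear block top mid',P(62,187,74))
for a,b in[((731,50),(160,108)),((745,190),(140,253))]:
    v=P(*a,12)-P(*b,12); print('yaw',np.arctan2(v[1],v[0]))
v=P(648,125,62)-P(105,185,46); print('yaw tube',np.arctan2(v[1],v[0]))
# block outline: scene-independent: top-face
f=T['frame'].astype(int); sat=f.max(2)-f.min(2); m=((sat<25)).astype(np.uint8); m[:,:320]=0;m[:,400:]=0;m[:180]=0;m[262:]=0
r=cv2.minAreaRect(np.argwhere(m)[:,::-1].astype(np.float32)); print('block',r,plane(T,*r[0],30))
pts=[plane(T,*q,30) for q in cv2.boxPoints(r)]; print(np.round(pts,1))
print('bench lines', [proj(T,(500,50,0)),proj(T,(600,50,0))])
E
```

```text
head [516.15672391  91.72758917] eye [511.4205203  140.38528238] fork mid x=9 [517.9683292   86.11662142] plate end x=45 [522.19959394  50.14225283] rear block top mid [483.59602551 353.31330659]
yaw -1.4493399843412076
yaw -1.4454350749034564
yaw tube -1.4422046674651618
block ((361.0480651855469, 220.70068359375), (64.67749786376953, 23.366031646728516), 70.82099914550781) [ 500.19763889 -281.94769698]
[[ 562.5 -230.4]
 [ 581.8 -282.5]
 [ 438.6 -332.9]
 [ 419.5 -281.4]]
bench lines [array([222.56208562, 217.72321322]), array([223.6575959 , 177.34250696])]
```

Run:
```python
from h import *
go((516.3,93,180),0.125)
```

```text
shift [ 523.8 -595.3   61.8] turn [-1.000e-03 -1.000e-03 -1.462e+00]
```

```bash
python3 -m inch '[[[520,-592,0,0,0,-1.46,100],[524,-595,0,0,0,-1.46,100],[524,-595,0,0,0,-1.46,100],[524,-595,0,0,0,-1.46,100],[524,-595,0,0,0,-1.46,100],[524,-595,0,0,0,-1.46,100],[524,-595,0,0,0,-1.46,100],[524,-595,0,0,0,-1.46,100],[524,-595,0,0,0,-1.46,100],[524,-595,0,0,0,-1.46,100],[524,-595,0,0,0,-1.46,100],[524,-595,0,0,0,-1.46,100],[524,-595,0,0,0,-1.46,100],[524,-595,0,0,0,-1.46,100],[524,-595,0,0,0,-1.46,100],[524,-595,0,0,0,-1.46,100],[524,-595,0,0,0,-1.46,100],[524,-595,62,0,0,-1.46,100],[524,-595,62,0,0,-1.46,100],[524,-595,62,0,0,-1.46,100]]]'
python3 - <<'E'
from h import *
st(); go((516.3,93,82),0.125)
d=cam('scene'); save(d,'s1.png',(200,60,400,210),4)
E
```

```text
t: 2.1
ee_pos: [514.5, 91.4, 177.7]
orientation: [-2.079, -2.35, 0.007]
ft_force: [-0.2, 0.7, 0.1]
width: 87.9
grasp_force: 0.0
t 2.1 p [514.5  91.4 177.7] F [-0.2  0.7  0.1] w 87.9 g 0.0 rv [-2.079 -2.35   0.007]
shift [ 1.4  2.5 95.7] turn [-0.006  0.    -0.002]
```

View pics/s1.png

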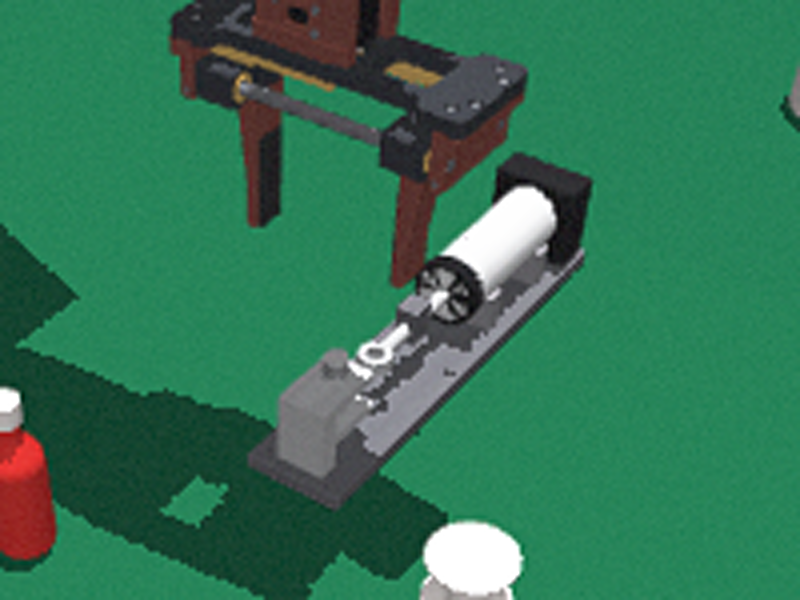

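The open gripper hangs above the fork. The old pin's head is at crop (335,354), which is scene pixel (283.6,148.4). I'll use this view to cross-check the position.

Run:
```python
from h import *
import pickle
S=pickle.load(open('scene.pkl','rb'))
print(plane(S,283.6,148.2,78))
print('fork front-top corners', plane(S,200+280/4-.4,60+395/4-.4,62),plane(S,200+333/4-.4,60+425/4-.4,62))
c=np.array([516.7,95]);u=np.array([.1245,-.992]);v=np.array([.992,.1245])
print('expected',c+36*u-17*v,c+36*u+17*v)
```

```text
[515.23409044  96.07871716]
fork front-top corners [503.67003951  58.96359935] [545.06229645  60.66931618]
expected [504.318   57.1715] [538.046   61.4045]
```

```bash
python3 -m inch '[[[1.4,2,50,0,0,0,100],[1.4,2,70,0,0,0,100],[1.4,2,85,0,0,0,100],[1.4,2,95,0,0,0,100],[1.4,2,95,0,0,0,100],[1.4,2,95,0,0,0,100]]]'
python3 - <<'E'
from h import *
d=cam('scene'); save(d,'s2.png',(230,80,350,170),6)
E
```

```text
t: 2.75
ee_pos: [519.3, 93.8, 85.8]
orientation: [2.081, 2.353, 0.002]
ft_force: [-0.7, -0.1, 1.0]
width: 87.9
grasp_force: 0.0
```

View pics/s2.png

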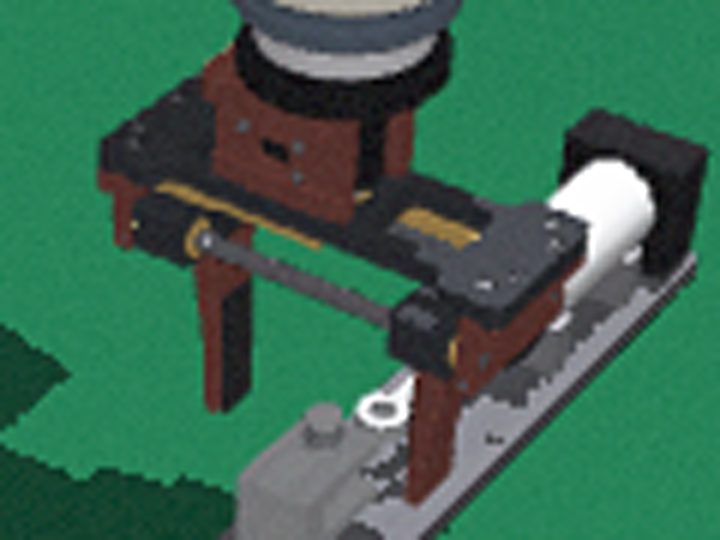

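The open fingers straddle the fork, with tips at crop (228,412) and (425,505). The old pin's head is at (320,425). I'll check this against projection.

Run:
```python
from h import *
import pickle
S=pickle.load(open('scene.pkl','rb'))
s=status.get_obs();p=s['ee_pos'];u=np.array([.1245,-.992]);v=np.array([.992,.1245])
for a in(-44,-57,44,57):
  for b in(-10,10): print(a,b,((proj(S,[*(p[:2]+a*v+b*u),p[2]-19])-[230,80]+.4)*6).round())
print('head top',((proj(S,[516.5,94,78])-[230,80])*6).round()); go((516.5,94,83),.125)
```

```text
-44 -10 [254. 388.]
-44 10 [225. 412.]
-57 -10 [229. 376.]
-57 10 [200. 400.]
44 -10 [432. 469.]
44 10 [405. 495.]
57 -10 [460. 481.]
57 10 [433. 508.]
head top [321. 413.]
shift [ 0.5 -2.9  2.9] turn [ 0.002 -0.    -0.002]
```

```bash
python3 -m inch '[[[0.5,-2.5,2.5,0,0,0,100],[0.5,-2.5,2.5,0,0,0,100],[0.5,-2.5,2.5,0,0,0,100],[0.5,-2.5,2.5,0,0,0,0],[0.5,-2.5,2.5,0,0,0,0],[0.5,-2.5,2.5,0,0,0,0],[0.5,-2.5,2.5,0,0,0,0],[0.5,-2.5,2.5,0,0,0,0],[0.5,-2.5,2.5,0,0,0,0],[0.5,-2.5,2.5,0,0,0,0],[0.5,-2.5,2.5,0,0,0,0],[0.5,-2.5,2.5,0,0,0,0]]]'
python3 -c "
from h import *
st()"
```

```text
t: 4.0
ee_pos: [516.0, 94.1, 82.2]
orientation: [-2.081, -2.354, 0.0]
ft_force: [-0.5, 0.2, 0.7]
width: 19.6
grasp_force: 0.0
t 4.0 p [516.   94.1  82.2] F [-0.5  0.2  0.7] w 19.6 g 0.0 rv [-2.081 -2.354  0.   ]
```

Still closing; I'll wait, then lift.

```bash
python3 -m inch '[[[0,0,0,0,0,0,0],[0,0,0,0,0,0,0],[0,0,0,0,0,0,0],[0,0,0,0,0,0,0],[0,0,-10,0,0,0,0],[0,0,-40,0,0,0,0],[0,0,-80,0,0,0,0],[0,0,-100,0,0,0,0],[0,0,-100,0,0,0,0]]]'
python3 -c "
from h import *
st(); go((657,-107,185))"
```

```text
t: 4.9
ee_pos: [518.0, 94.4, 185.9]
orientation: [2.078, 2.351, 0.008]
ft_force: [-0.3, 0.1, -0.5]
width: 15.0
grasp_force: 30.0
t 4.9 p [518.   94.4 185.9] F [-0.3  0.1 -0.5] w 15.0 g 30.0 rv [2.078 2.351 0.008]
shift [-217.   113.2    1.5] turn [0. 0. 0.]
```

```bash
python3 -m inch '[[[-45,23,0,0,0,0,0],[-90,46,0,0,0,0,0],[-134,69,0,0,0,0,0],[-178,92,0,0,0,0,0],[-217,113,0,0,0,0,0],[-217,113,20,0,0,0,0],[-217,113,60,0,0,0,0],[-217,113,95,0,0,0,0],[-217,113,115,0,0,0,0],[-217,113,119,0,0,0,0],[-217,113,119,0,0,0,0],[-217,113,119,0,0,0,0],[-217,113,119,0,0,0,45],[-217,113,119,0,0,0,45],[-217,113,119,0,0,0,45],[-217,113,119,0,0,0,45],[-217,113,100,0,0,0,45],[-217,113,60,0,0,0,45],[-217,113,20,0,0,0,45],[-217,113,0,0,0,0,45]]]'
python3 -c "
from h import *
st(); go((505.5,184.3,180),.125)"
```

```text
t: 6.9
ee_pos: [656.3, -107.7, 186.0]
orientation: [2.078, 2.351, 0.004]
ft_force: [-0.2, 0.5, 0.1]
width: 39.3
grasp_force: 0.0
t 6.9 p [ 656.3 -107.7  186. ] F [-0.2  0.5  0.1] w 39.3 g 0.0 rv [2.078 2.351 0.004]
shift [ 308.3 -113.8    5.1] turn [ 0.004  0.001 -0.002]
```

```bash
python3 -m inch '[[[47,-17,0,0,0,0,55],[94,-34,0,0,0,0,55],[140,-51,0,0,0,0,55],[186,-68,0,0,0,0,55],[232,-85,0,0,0,0,55],[278,-102,0,0,0,0,55],[308,-114,5,0,0,0,55],[308,-114,5,0,0,0,55],[308,-114,5,0,0,0,55],[308,-114,5,0,0,0,55]]]'
python3 - <<'E'
from h import *
st(); go((505.4,185,58),.125)
d=cam('scene'); im=np.zeros((600,800,3),np.uint8)
f=d['frame']; im[:320,:480]=cv2.resize(f[80:160,250:370],None,fx=4,fy=4,interpolation=cv2.INTER_CUBIC)
t=cam('top')['frame']; im[330:600,:300]=cv2.resize(t[120:210,255:355],None,fx=3,fy=3,interpolation=cv2.INTER_CUBIC)
im[330:600,320:720]=cv2.resize(f[210:300,220:353],(400,270),interpolation=cv2.INTER_CUBIC)
cv2.imwrite('pics/c2.png',im[:,:,::-1])
E
```

```text
t: 7.9
ee_pos: [504.5, 183.6, 177.4]
orientation: [2.081, 2.353, 0.001]
ft_force: [-0.1, -0.1, -0.1]
width: 48.6
grasp_force: 0.0
t 7.9 p [504.5 183.6 177.4] F [-0.1 -0.1 -0.1] w 48.6 g 0.0 rv [2.081e+00 2.353e+00 1.000e-03]
shift [  1.3   1.  119.4] turn [ 0.001  0.    -0.003]
```

View pics/c2.png

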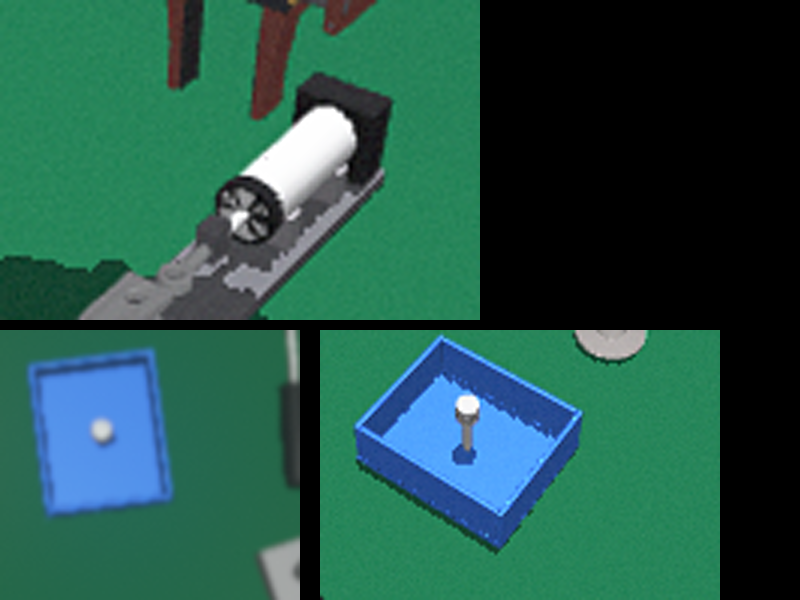

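The old pin is standing in the tray. The fork hole is at crop (137,297), and the rod's grip block is at about (214,225), just ahead of the tube.

```bash
python3 - <<'E'
from h import *
import pickle
S=pickle.load(open('scene.pkl','rb'))
print('fork',plane(S,250+137/4-.4,80+297/4-.4,62),'eye',plane(S,250+174/4-.4,80+270/4-.4,51),'grip',plane(S,250+212/4-.4,80+224/4-.4,62))
E
python3 -m inch '[[[1.3,1,40,0,0,0,55],[1.3,1,70,0,0,0,55],[1.3,1,95,0,0,0,55],[1.3,1,110,0,0,0,55],[1.3,1,119,0,0,0,55],[1.3,1,119,0,0,0,55],[1.3,1,119,0,0,0,55],[1.3,1,119,0,0,0,0],[1.3,1,119,0,0,0,0],[1.3,1,119,0,0,0,0],[1.3,1,119,0,0,0,0],[1.3,1,119,0,0,0,0],[1.3,1,119,0,0,0,0],[1.3,1,119,0,0,0,0],[1.3,1,119,0,0,0,0],[1.3,1,119,0,0,0,0]]]'
python3 -c "
from h import *
st()"
```

```text
fork [517.50473271  95.3391771 ] eye [508.44056923 141.75075012] grip [504.02798123 183.7945288 ]
t: 9.6
ee_pos: [504.7, 185.7, 58.5]
orientation: [-2.081, -2.354, -0.0]
ft_force: [-2.1, -0.5, 5.0]
width: 15.9
grasp_force: 30.0
t 9.6 p [504.7 185.7  58.5] F [-2.1 -0.5  5. ] w 15.9 g 30.0 rv [-2.081 -2.354 -0.   ]
```

```bash
python3 -m inch '[[[-5,0,0,0,0,0,0],[-12,0,0,0,0,0,0],[-20,0,0,0,0,0,0],[-28,0,0,0,0,0,0],[-36,0,0,0,0,0,0],[-42,0,0,0,0,0,0],[-45,0,0,0,0,0,0],[-45,0,0,0,0,0,0],[-45,0,0,0,0,0,0],[-45,0,0,0,0,0,0]]]'
python3 - <<'E'
from h import *
st()
d=cam('scene'); t=cam('top')
im=np.zeros((600,800,3),np.uint8)
im[:,:480]=cv2.resize(d['frame'][110:185,255:315],(480,600),interpolation=cv2.INTER_CUBIC)
im[:300,500:]=cv2.resize(t['frame'][192:232,175:215],(300,300),interpolation=cv2.INTER_CUBIC)
cv2.imwrite('pics/c3.png',im[:,:,::-1])
E
```

```text
t: 10.6
ee_pos: [510.3, 140.7, 58.4]
orientation: [2.08, 2.354, -0.0]
ft_force: [-0.3, -2.7, 6.0]
width: 15.8
grasp_force: 30.0
t 10.6 p [510.3 140.7  58.4] F [-0.3 -2.7  6. ] w 15.8 g 30.0 rv [ 2.08   2.354 -0.   ]
```

View pics/c3.png

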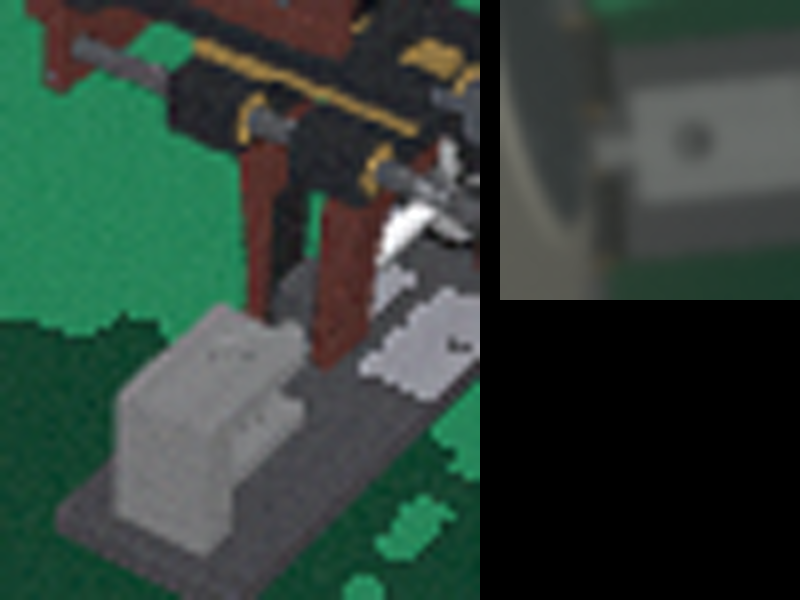

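The eye is now inside the fork, and the fork hole at top crop (692,140) looks dark and centred. I'll add 0.8 mm, release, rise, and check the hole unobstructed.

```bash
python3 -m inch '[[[-0.8,0,0,0,0,0,0],[-0.8,0,0,0,0,0,0],[-0.8,0,0,0,0,0,0],[-0.8,0,0,0,0,0,50],[-0.8,0,0,0,0,0,50],[-0.8,0,0,0,0,0,50],[-0.8,0,0,0,0,0,50],[-0.8,0,-30,0,0,0,50],[-0.8,0,-70,0,0,0,50],[-0.8,0,-110,0,0,0,100],[-0.8,0,-140,0,0,0,100],[-0.8,0,-140,0,0,0,100]]]'
python3 - <<'E'
from h import *
st()
for y in (1.909,.338): go((548.3,-266.7,180),y)
print(status.get_obs()['qpos'])
E
```

```text
t: 11.9
ee_pos: [512.8, 140.8, 202.4]
orientation: [2.078, 2.35, 0.01]
ft_force: [0.9, -0.1, -1.1]
width: 64.5
grasp_force: 0.0
t 11.9 p [512.8 140.8 202.4] F [ 0.9 -0.1 -1.1] w 64.5 g 0.0 rv [2.078 2.35  0.01 ]
shift [-408.8  -14.9   21.8] turn [ 0.006 -0.006  1.356]
shift [-408.8  -14.9   21.8] turn [ 0.008 -0.    -0.215]
[2.45616485e-01 3.36386829e-01 1.87205698e+00 2.15280884e-05
 9.25209012e-01 1.22673152e-01]
```

```bash
python3 -m inch '[[[-45,-2,0,0,0,-0.1,100],[-90,-4,0,0,0,-0.215,100],[-135,-5,0,0,0,-0.215,100],[-180,-7,0,0,0,-0.215,100],[-225,-8,0,0,0,-0.215,100],[-270,-10,0,0,0,-0.215,100],[-315,-12,0,0,0,-0.215,100],[-360,-13,0,0,0,-0.215,100],[-400,-15,10,0,0,-0.215,100],[-409,-15,22,0,0,-0.215,100],[-409,-15,22,0,0,-0.215,100],[-409,-15,22,0,0,-0.215,100],[-409,-15,22,0,0,-0.215,100]]]'
python3 - <<'E'
from h import *
import pickle
st()
S=pickle.load(open('scene.pkl','rb'))
d=cam('scene'); t=cam('top')
im=np.zeros((600,800,3),np.uint8)
im[:,:480]=cv2.resize(d['frame'][210:285,110:170],(480,600),interpolation=cv2.INTER_CUBIC)
im[:300,500:]=cv2.resize(t['frame'][192:232,175:215],(300,300),interpolation=cv2.INTER_CUBIC)
im[300:,500:]=cv2.resize(d['frame'][125:165,265:305],(300,300),interpolation=cv2.INTER_CUBIC)
cv2.imwrite('pics/c4.png',im[:,:,::-1])
go((548.3,-266.7,84),.338)
for q in[(548.3,-266.7,77),(548.3,-266.7,61)]: print(((proj(S,q)-[110,210]+.4)*8).round())
E
```

```text
t: 13.2
ee_pos: [545.5, -266.0, 176.1]
orientation: [-1.814, -2.564, -0.0]
ft_force: [0.2, 1.0, 0.4]
width: 87.6
grasp_force: 0.0
t 13.2 p [ 545.5 -266.   176.1] F [0.2 1.  0.4] w 87.6 g 0.0 rv [-1.814 -2.564 -0.   ]
shift [-1.2  2.1 92.6] turn [0.    0.    0.002]
[472. 283.]
[485. 322.]
```

View pics/c4.png

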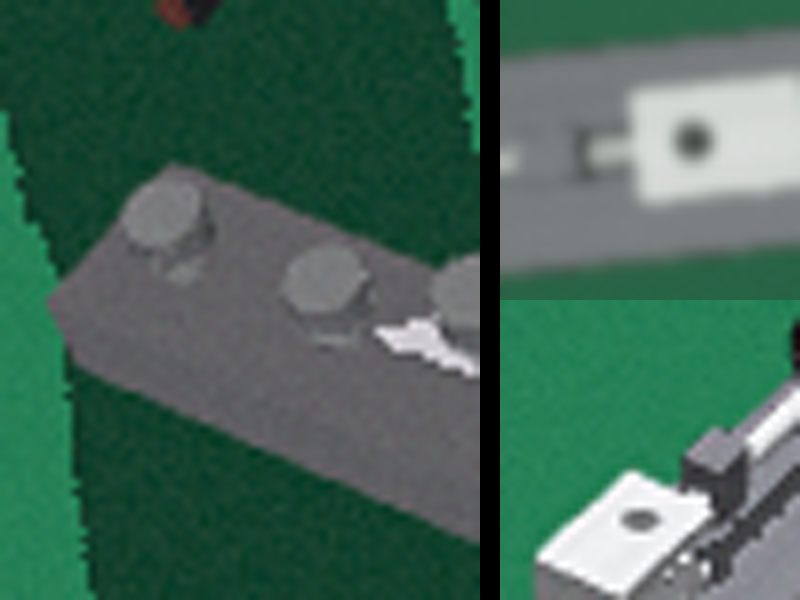

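The fork hole is clear and uniformly dark at top crop (692,140) and scene crop (640,519). The grip block is close behind the fork at (718,450). I'll measure these while gripping the long pin; its head at (470,290) matches the prediction.

```bash
python3 -m inch '[[[-1.2,2.1,40,0,0,0,100],[-1.2,2.1,65,0,0,0,100],[-1.2,2.1,80,0,0,0,100],[-1.2,2.1,90,0,0,0,100],[-1.2,2.1,93,0,0,0,100],[-1.2,2.1,93,0,0,0,100],[-1.2,2.1,93,0,0,0,100]]]'
python3 - <<'E'
from h import *
st(); go((548.3,-266.7,83),.338)
d=cam('scene'); t=cam('top')
for D,(u,v) in((t,(200.2,210.3)),(d,(283.3,153.8))):
    f=D['frame'].astype(float).sum(2)/3; u0,v0=int(round(u)),int(round(v)); p=f[v0-4:v0+5,u0-4:u0+5]
    w=np.clip(np.percentile(p,70)-p-15,0,None); yy,xx=np.mgrid[-4:5,-4:5]; m=(xx**2+yy**2<=10); w=w*m
    c=((w*xx).sum()/w.sum()+u0,(w*yy).sum()/w.sum()+v0); print('hole',c,plane(D,*c,62))
g=plane(d,265+718/7.5-100+500/7.5-.4 if 0 else 265+218/7.5-.4,125+150/7.5-.4,62); print('grip',g)
E
```

```text
t: 14.0
ee_pos: [548.7, -268.3, 84.2]
orientation: [1.815, 2.562, 0.0]
ft_force: [-0.3, -0.4, 0.4]
width: 87.4
grasp_force: 0.0
t 14.0 p [ 548.7 -268.3   84.2] F [-0.3 -0.4  0.4] w 87.4 g 0.0 rv [1.815 2.562 0.   ]
shift [1.6 0.2 1.2] turn [ 0.001  0.001 -0.   ]
hole (np.float64(200.31678214010776), np.float64(210.28906851424173)) [516.18469245  95.08295645]
hole (np.float64(283.27258607300024), np.float64(153.8951592026922)) [516.59024786  94.23835037]
grip [511.43590743 139.48096949]
```

Hole is at about (516.5,94.8) and the grip block is 45 mm behind it, so the eye is aligned. Gripping the long pin.

```bash
python3 -m inch '[[[1.5,0,1,0,0,0,100],[1.5,0,1,0,0,0,0],[1.5,0,1,0,0,0,0],[1.5,0,1,0,0,0,0],[1.5,0,1,0,0,0,0],[1.5,0,1,0,0,0,0],[1.5,0,1,0,0,0,0],[1.5,0,1,0,0,0,0],[1.5,0,1,0,0,0,0],[1.5,0,1,0,0,0,0],[1.5,0,1,0,0,0,0],[1.5,0,1,0,0,0,0],[1.5,0,1,0,0,0,0],[1.5,0,1,0,0,0,0],[1.5,0,-5,0,0,0,0],[1.5,0,-30,0,0,0,0],[1.5,0,-70,0,0,0,0],[1.5,0,-100,0,0,0,0],[1.5,0,-100,0,0,0,0],[1.5,0,-100,0,0,0,0]]]'
python3 - <<'E'
from h import *
st(); go((516.5,94.8,185),.125); go((516.5,94.8,185),.338)
E
```

```text
t: 16.1
ee_pos: [547.5, -266.6, 183.8]
orientation: [1.815, 2.562, 0.0]
ft_force: [-0.6, -0.1, -1.2]
width: 18.9
grasp_force: 30.0
t 16.1 p [ 547.5 -266.6  183.8] F [-0.6 -0.1 -1.2] w 18.9 g 30.0 rv [1.815 2.562 0.   ]
shift [351.3  90.6  -1.5] turn [0.001 0.001 0.213]
shift [351.3  90.6  -1.5] turn [ 0.001  0.001 -0.   ]
```

```bash
python3 -m inch '[[[45,12,0,0,0,0.1,0],[90,23,0,0,0,0.213,0],[135,35,0,0,0,0.213,0],[180,46,0,0,0,0.213,0],[225,58,0,0,0,0.213,0],[270,70,0,0,0,0.213,0],[310,80,0,0,0,0.213,0],[340,88,0,0,0,0.213,0],[351,90.6,0,0,0,0.213,0],[351,90.6,0,0,0,0.213,0],[351,90.6,0,0,0,0.213,0],[351,90.6,20,0,0,0.213,0],[351,90.6,42,0,0,0.213,0],[351,90.6,42,0,0,0.213,0],[351,90.6,42,0,0,0.213,0]]]'
python3 - <<'E'
from h import *
st(); go((516.5,94.8,140),.125)
d=cam('scene')
p=status.get_obs()['ee_pos']
print('pin tip pred',((proj(d,[p[0],p[1],p[2]-67.5])-[250,100]+.4)*8),'hole pred',((proj(d,[516.5,94.8,62])-[250,100]+.4)*8))
save(d,'s5.png',(250,100,330,170),8)
E
```

```text
t: 17.6
ee_pos: [516.5, 93.4, 141.0]
orientation: [-2.08, -2.354, 0.002]
ft_force: [-0.9, 0.2, -0.8]
width: 19.0
grasp_force: 30.0
t 17.6 p [516.5  93.4 141. ] F [-0.9  0.2 -0.8] w 19.0 g 30.0 rv [-2.080e+00 -2.354e+00  2.000e-03]
shift [1.4 0.2 1. ] turn [-0.001  0.    -0.002]
pin tip pred [270.64231547 404.80415791] hole pred [270.37771421 433.37448864]
```

View pics/s5.png

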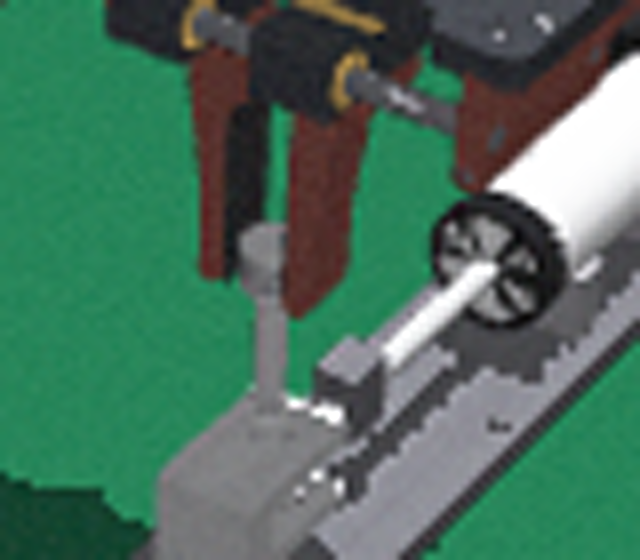

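The pin's tip at (269,408) matches the prediction (271,405), directly above the hole at (270,433). I'll correct by 1.2 mm and start inserting.

```bash
python3 -m inch '[[[1.2,0,0,0,0,0,0],[1.2,0,5,0,0,0,0],[1.2,0,10,0,0,0,0],[1.2,0,15,0,0,0,0],[1.2,0,20,0,0,0,0],[1.2,0,24,0,0,0,0],[1.2,0,24,0,0,0,0],[1.2,0,24,0,0,0,0]]]'
```

```text
t: 18.45
ee_pos: [516.2, 95.8, 117.0]
orientation: [-2.078, -2.356, 0.001]
ft_force: [-0.4, 0.1, -0.4]
width: 19.3
grasp_force: 30.0
```

Tip is about 12 mm into the fork with no contact force; continuing.

```bash
python3 -m inch '[[[0,0,4,0,0,0,0],[0,0,8,0,0,0,0],[0,0,12,0,0,0,0],[0,0,15,0,0,0,0],[0,0,15,0,0,0,0]]]'; python3 -m inch '[[[0,0,4,0,0,0,0],[0,0,8,0,0,0,0],[0,0,11,0,0,0,0],[0,0,13,0,0,0,0],[0,0,13,0,0,0,0]]]'
```

```text
t: 18.95
ee_pos: [516.1, 95.8, 101.6]
orientation: [-2.078, -2.356, 0.001]
ft_force: [-0.9, 0.9, -1.1]
width: 19.3
grasp_force: 30.0
t: 19.45
ee_pos: [516.2, 95.7, 88.8]
orientation: [-2.078, -2.356, 0.001]
ft_force: [-1.4, 0.6, -1.0]
width: 19.2
grasp_force: 30.0
```

```bash
python3 -m inch '[[[0,0,2,0,0,0,0],[0,0,4,0,0,0,0],[0,0,4,0,0,0,0]]]'; python3 -m inch '[[[0,0,1,0,0,0,0],[0,0,1,0,0,0,0],[0,0,1,0,0,0,0]]]'
```

```text
t: 19.75
ee_pos: [516.3, 95.8, 84.9]
orientation: [-2.078, -2.356, 0.0]
ft_force: [-1.0, 1.4, -1.1]
width: 19.0
grasp_force: 30.0
t: 20.05
ee_pos: [516.4, 95.8, 84.1]
orientation: [-2.078, -2.356, 0.0]
ft_force: [-2.0, 1.8, -1.1]
width: 19.0
grasp_force: 30.0
```

```bash
python3 -m inch '[[[0,0,1,0,0,0,0],[0,0,1,0,0,0,0],[0,0,1,0,0,0,0]]]'; python3 -m inch '[[[0,0,0.6,0,0,0,0],[0,0,0.6,0,0,0,0],[0,0,0.6,0,0,0,0]]]'
```

```text
t: 20.35
ee_pos: [516.4, 95.8, 83.2]
orientation: [-2.078, -2.356, -0.0]
ft_force: [-1.5, 1.1, 0.8]
width: 19.2
grasp_force: 30.0
t: 20.65
ee_pos: [516.4, 95.9, 83.1]
orientation: [2.078, 2.356, 0.0]
ft_force: [-4.2, 0.8, 6.8]
width: 18.8
grasp_force: 30.0
```

Contact at the expected home height. I'll release, rise and look.

```bash
python3 -m inch '[[[0,0,0,0,0,0,0],[0,0,0,0,0,0,60],[0,0,0,0,0,0,60],[0,0,0,0,0,0,60],[0,0,0,0,0,0,60],[0,0,0,0,0,0,60],[0,0,-40,0,0,0,60],[0,0,-80,0,0,0,60],[0,0,-120,0,0,0,60],[120,0,-120,0,0,0,60],[120,0,-120,0,0,0,60],[120,0,-120,0,0,0,60],[120,0,-120,0,0,0,60]]]'
python3 - <<'E'
from h import *
st(); d=cam('scene'); t=cam('top')
q=lambda D,p,o,s:((proj(D,p)-o+.4)*s).round()
print('head top',q(d,(516.5,94.8,78),[260,120],8),'underside',q(d,(516.5,94.8,62),[260,120],8))
im=np.zeros((600,800,3),np.uint8)
im[:480,:480]=cv2.resize(d['frame'][120:180,260:320],(480,480),interpolation=cv2.INTER_CUBIC)
im[:300,500:]=cv2.resize(t['frame'][192:232,175:215],(300,300),interpolation=cv2.INTER_CUBIC)
im[300:,500:]=cv2.resize(d['frame'][150:350,110:310],(300,300))
cv2.imwrite('pics/c6.png',im[:,:,::-1])
E
```

```text
t: 21.95
ee_pos: [501.1, 217.2, 202.7]
orientation: [2.074, 2.359, 0.001]
ft_force: [-0.9, -0.2, 0.9]
width: 52.8
grasp_force: 0.0
t 21.95 p [501.1 217.2 202.7] F [-0.9 -0.2  0.9] w 52.8 g 0.0 rv [2.074e+00 2.359e+00 1.000e-03]
head top [192. 233.] underside [190. 273.]
```

View pics/c6.png

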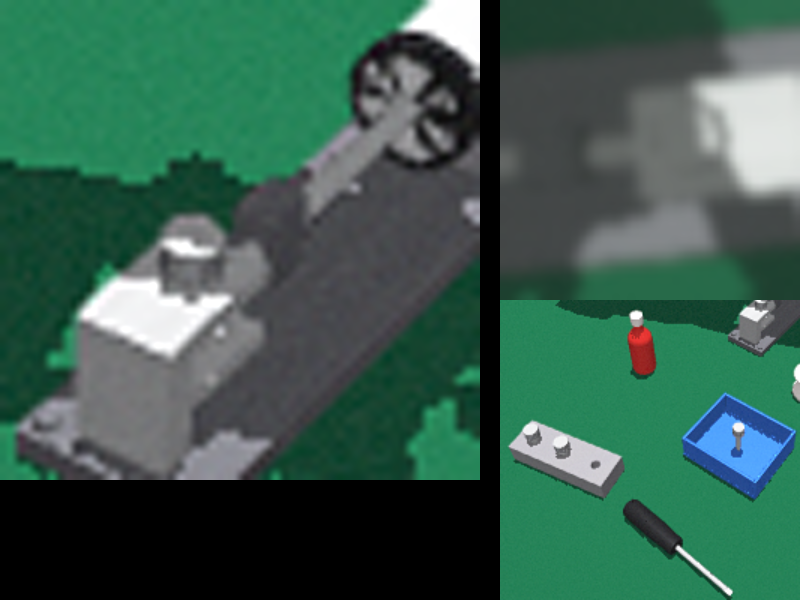

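The long pin's head top is at (192,232), matching the prediction for seated (192,233). The short pins are untouched and the old pin is in the tray. For certainty I'll tap the head with closed fingertips; home should give contact at TCP z ≈ 97.

```bash
python3 -m inch '[[[-60,0,0,0,0,0,0],[-120.5,0.5,0,0,0,0,0],[-120.5,0.5,0,0,0,0,0],[-120.5,0.5,0,0,0,0,0],[-120.5,0.5,40,0,0,0,0],[-120.5,0.5,80,0,0,0,0],[-120.5,0.5,95,0,0,0,0],[-120.5,0.5,100,0,0,0,0],[-120.5,0.5,103,0,0,0,0],[-120.5,0.5,103,0,0,0,0],[-120.5,0.5,103,0,0,0,0]]]'; python3 -m inch '[[[0,0,1,0,0,0,0],[0,0,2,0,0,0,0],[0,0,2,0,0,0,0],[0,0,2,0,0,0,0]]]'
```

```text
t: 23.15
ee_pos: [517.7, 95.6, 100.6]
orientation: [2.077, 2.355, 0.002]
ft_force: [0.6, 0.1, 0.1]
width: 0.7
grasp_force: 0.0
t: 23.55
ee_pos: [517.0, 95.4, 97.7]
orientation: [2.078, 2.356, 0.0]
ft_force: [-0.6, 0.0, -0.5]
width: 0.4
grasp_force: 0.0
```

```bash
python3 -m inch '[[[0,0,0.7,0,0,0,0],[0,0,0.7,0,0,0,0],[0,0,0.7,0,0,0,0]]]'; python3 -m inch '[[[0,0,0.7,0,0,0,0],[0,0,0.7,0,0,0,0],[0,0,0.7,0,0,0,0]]]'
```

```text
t: 23.85
ee_pos: [517.1, 95.4, 97.3]
orientation: [2.078, 2.356, 0.0]
ft_force: [-1.2, -0.8, 5.6]
width: 0.6
grasp_force: 2.8
t: 24.15
ee_pos: [517.2, 95.4, 97.2]
orientation: [2.078, 2.356, 0.001]
ft_force: [-2.9, -0.7, 13.4]
width: 0.4
grasp_force: 6.4
```

Firm contact at z = 97.2 with the pin not moving, so it is fully home. Retreating and handing in.

```bash
python3 -m inch '[[[0,0,-20,0,0,0,0],[0,0,-60,0,0,0,0],[0,0,-110,0,0,0,30],[0,0,-110,0,0,0,30],[0,0,-110,0,0,0,30]]]'
python3 -c "
from h import *
st(); print(ctrl.close_job())"
```

```text
t: 24.65
ee_pos: [517.6, 95.5, 207.3]
orientation: [2.077, 2.354, 0.004]
ft_force: [-0.3, -1.0, -0.4]
width: 21.4
grasp_force: 0.0
t 24.65 p [517.6  95.5 207.3] F [-0.3 -1.  -0.4] w 21.4 g 0.0 rv [2.077 2.354 0.004]
the job is handed in; nothing more can be done
None
```

I handed the job in at 24.7 s: the old pin is in the blue tray, the rod is drawn out and aligned, the long pin is fully home in the fork and released, and I left the short pins and other bench items alone (no verdict was returned).

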